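# Bring out the plate reader's carriage

## Robot

A 7-joint arm with a two-finger parallel gripper is mounted at the origin on the work surface. World frame = base frame: x ahead of the robot, y to its left, z up, the work surface at z = 0. Lengths are in mm, angles in rad, forces in N, time in s.
With the tool pointing down it reaches from about 350 to 775 mm from the base axis. Payload 3.1 kg.
Tool frame: the origin (TCP) lies at the very end of the fingers, on their centre line; the grasp point (between the pads) lies arm.hold_point_z behind it (arm.hold_point_z is the distance from the TCP to the grasp point, in mm); z points along the fingers, y is the line along which they close (so a half turn about z gives the same grasp; the last joint's range is limited). The gripper opens to 85 mm and grips with 20 to 120 N. Pads are 22 mm wide; open, the fingers measure 114 mm over their backs; the gripper's body (76 mm by 85 mm) begins 54 mm behind the grasp point. The pads swing forward as they close: fully open they stand 13 mm farther back than shut.
Start: joints at [1.275, 0.311, 0.014, 1.512, -0.004, 1.319, -0.027], TCP at [138.129, -532.389, 231.304] pointing down, gripper open.
Joint ranges: [-2.7, 2.7], [-0.3, 1.91], [-1.27, 1.3], [0.12, 2.57], [-1.44, 4.58], [0.2, 2.03], [-3.05, 3.05]. Speed limits (rad/s): [2.79, 2.79, 3.14, 3.14, 3.14, 3.14, 3.14].

## Interface

Orientations are given as [roll, pitch, yaw] about the fixed x, y, z axes, in that order (R = Rz(yaw) Ry(pitch) Rx(roll)).
In Python, from rig import arm gives the robot as it stands.
- The arm moves only by the tool servo_tool, never from a script. Its argument "motion" is a list of rows, each a list of 7 numbers: the opening, from 0 (shut) to 1 (fully open), then the shift along the tool's x, y, z in mm, then the turn, a rotation vector about the tool's x, y, z in degrees. In form: [[grip, x, y, z, wx, wy, wz], ...]. A call has 1 to 5 rows; each row shifts and turns the commanded pose from where the row before left it, along the tool's axes as they then stand; what a row does not reach is not made up. A row lasts 1/8 s, in which the tool goes at most 62.5 mm and 10.7 degrees, less where a joint would pass 70% of its speed; a pose out of reach is approached as far as the arm can. A call with a gripper value outside its range is refused whole. The fingers move at their own pace and stop on an object; "newtons" is the grip in N (left out, the last holds). Time passes only in rows, so rows that do not move let the fingers close. It gives the time, the measured TCP pose, the force, the opening and the grip force at its end, in the units of the state.
- arm.observe(): the state, without advancing time (a new reading comes with each control period).
- arm.grab_frame(name): name is "scene" or "side" or "wrist"; returns a dict with "frame" (384x512x3 uint8, red, green, blue), "range_z" (384x512 float32, mm along the optical axis (not along the pixel's ray), 0 where there is no reading), "camera_matrix" (3x3 intrinsics, pixels), "xyz" and "attitude" of the camera in the world; the wrist camera has in their place "mount" (4x4, takes a point from camera to tool coordinates, whose origin is the TCP and whose axes are the flange's). Camera axes: x right, y up, looking along -z (the intrinsics and any distortion apply to the point x, -y, -z); pixel columns grow to the right and rows downward; lengths in mm; the calibration is good to about 2 mm. The wrist camera is an equidistant fisheye: a pixel r from the principal point sees the ray r / f radians off the axis. A picture is of the moment at which its call begins: read the wrist's pose just before it.
- arm.close_job(): hands the job in; it is judged then, once.
The state is a dict: "t": time; "joint_positions": joint angles; "qd": joint speeds; "joint_torque": joint torques, N m; "tcp_pos": TCP position; "tcp_rot": TCP orientation; "contact_force": force on the tool from outside, world axes, zero at the start; "ft_torque": the same for the moment, N m; "grip_width": opening from 0.0 (shut) to 1.0 (fully open); "gripper_force": force on a finger pad.
Only numpy, scipy, OpenCV 4.12 (cv2) and the standard library are available. Lean on these libraries where they do the work, as an engineer would, in place of code of your own. Each camera call takes 0.05 s, during which the arm holds its last target. There are 200 camera calls.

## Task

Pull the plate reader's carriage all the way out by its black post, so that the well plate on it can be taken. The lever with the blue ball on top of the reader works the catch that may be holding the carriage, but nothing shows whether it is on: try the carriage, and if it is held, throw the lever over to its other side and pull again. Do not shift or tip the clear beaker that stands near by.

Things in the scene. Friction and masses are not known exactly. Their poses are not given: they have to be found in the camera images.
- carriage (a joint): How far the carriage has slid out, in m: 0 home, 0.09 at its outer stop, fully out. It slides straight out of the reader's front with about 3 N of drag and stays where it is left. With the catch on, it stops dead after about 3 mm of play and will not yield; with the catch off, it runs to the stop.
- carriage_grip (a point): Grip point on the carriage: on the axis of the upright round black post on its front lip. Post 22 mm across, top 90 mm above the bench, this point at 70 mm, the lip's top at 20 mm. Its x axis points level into the machine (the carriage comes out along -x), y is level along the front, z up. The carriage's grey front panel (165 mm wide, 41 mm high) begins 34 mm from the post along +x.
- reader: White box-shaped plate reader, fixed: 200 mm wide (y), 180 mm deep (x), 90 mm high. Origin: middle of the lower edge of its front face; x into the machine, z up. With the carriage home, the post stands 45 mm before the origin (-x). The catch lever hinges on the centreline, 50 mm behind the front face (+x) and 45 mm above the bench, swinging in y.
- catch_knob (a point): Centre of the blue ball (20 mm) on the catch lever, a steel rod 8 mm thick on the reader's top, 100 mm from hinge to ball. It leans 17 degrees to one side or the other, ball 30 mm off the centreline, 140 mm above the bench. Pushed sideways (1 to 2 N) past upright it snaps over and stays. One side holds the carriage, the other frees it; which is which varies, unseen. Throw it with the carriage home.
- beaker: Clear empty plastic beaker, 96 mm across the rim, 125 mm high, loose on the bench to one side of the reader; origin at the centre of its underside. Not to be used, like the fixed steel gas turret with two blue-topped taps (100 mm high) on the reader's other side, and the pipette and empty well plate lying nearer the robot at left and right (under 30 mm high).

How it is judged:
By the outcome, as a careful person would: the job done as asked, in the order asked, and still so for the second after the job is handed in, with the robot touching nothing.
It also fails if it takes over 51 s, if anything falls off the work surface, if the arm or the gripper's body presses on something with over 40 N, if the wrist force passes 120 N, or if a joint passes its speed limit or range.

## Working session

There is one attempt and no reset: what is moved stays moved. The work goes in short steps, Python scripts to look and compute and a tool call to move; the robot and the scene stay as the last step left them, time stands still between calls to the robot, and variables do not carry over. Pictures are saved under pics/ and viewed, at most 10 in all, crops included, and the job is handed in when it is done.

Besides the shell and the picture viewer there is one more tool, called as name(argument=value, ...) on one line, values as JSON. servo_tool: Moves the arm, as the interface text tells. Its arguments: {"type":"object","properties":{"motion":{"type":"array","items":{"type":"array","items":{"type":"number"}}},"newtons":{"type":"number"}},"required":["motion"]}

```bash
mkdir -p pics
cat > h.py <<'E'
import numpy as np, cv2, pickle
from rig import arm
from scipy.spatial.transform import Rotation as R
def grab(n):
    f=arm.grab_frame(n); pickle.dump(f,open(f'{n}.pkl','wb')); return f
def load(n): return pickle.load(open(f'{n}.pkl','rb'))
def save(f,p): cv2.imwrite(p,cv2.cvtColor(f['frame'],cv2.COLOR_RGB2BGR))
def rot(a):
    a=np.array(a,float)
    return a if a.shape==(3,3) else (R.from_quat(a) if a.size==4 else R.from_euler('xyz',a)).as_matrix()
def cloud(f):
    K=f['camera_matrix'];v,u=np.mgrid[:384,:512];z=f['range_z']
    P=np.stack([(u-K[0,2])/K[0,0]*z,-(v-K[1,2])/K[1,1]*z,-z],-1)
    return P@rot(f['attitude']).T+np.array(f['xyz'])
def ray(f,u,v):
    K=f['camera_matrix'];d=rot(f['attitude'])@np.array([(u-K[0,2])/K[0,0],-(v-K[1,2])/K[1,1],-1])
    return np.array(f['xyz'],float),d
def plane(f,u,v,h):
    o,d=ray(f,u,v); return o+d*(h-o[2])/d[2]
E
python3 - <<'E'
from h import *
print(arm.hold_point_z, arm.observe())
for n in('scene','side'):
    f=grab(n); save(f,f'pics/{n}0.png'); print(n,f['camera_matrix'],f['xyz'],f['attitude'],{k for k in f})
a=np.hstack([load('scene')['frame'],load('side')['frame']])
E
```

```text
18.700000000000003 {'t': 0.0, 'joint_positions': array([ 1.27529866,  0.31173468,  0.01399593,  1.51308878, -0.00437023,
        1.31918033, -0.02721236]), 'qd': array([-3.17812190e-04,  7.79416595e-04,  1.05834072e-03, -9.12211440e-05,
       -1.15163644e-04, -5.88718746e-04, -5.91965574e-04]), 'joint_torque': array([-6.35082943e-04, -3.79913771e+01,  1.45857506e-01, -2.30590439e+01,
        1.23030998e-02,  1.37533454e-02,  9.50908152e-07]), 'tcp_pos': array([ 137.90866475, -531.66748236,  230.20333456]), 'tcp_rot': array([-3.13921508e+00,  1.27291576e-04,  2.53865804e-01]), 'contact_force': array([ 0.26661017, -0.68351145, -0.13601798]), 'ft_torque': array([-0.01680856,  0.00923638, -0.00011776]), 'gripper_force': 0.0, 'grip_width': 0.9998331480995253}
scene [[427.47026154   0.         255.08716394]
 [  0.         427.47026154 191.6036382 ]
 [  0.           0.           1.        ]] [1467.94832479  235.43293046 1093.03238758] [0.75681044 0.01408448 1.79628876] {'attitude', 'range_z', 'frame', 'xyz', 'camera_matrix'}
side [[459.81289054   0.         247.08127424]
 [  0.         459.81289054 182.63024251]
 [  0.           0.           1.        ]] [  38.08951092  703.36905356 1055.68826055] [ 0.75531428  0.0130109  -2.52460865] {'attitude', 'range_z', 'frame', 'xyz', 'camera_matrix'}
```

View pics/scene0.png

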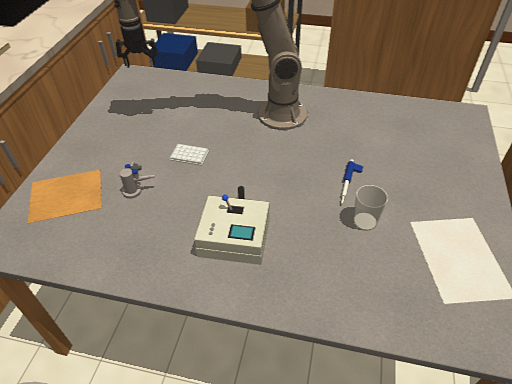

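View pics/side0.png

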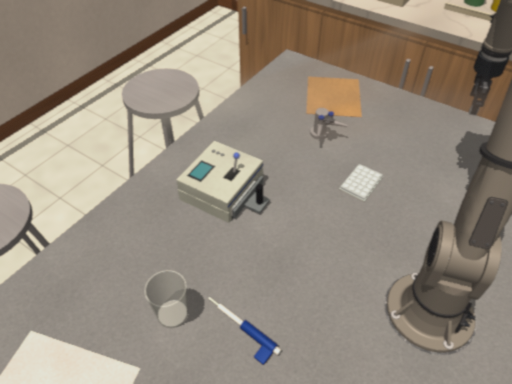

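The scene view shows the reader at about (232,228), the black post at (241,192) and the blue ball at (225,198). The side view shows the post at (260,192) and the ball at (236,156). The beaker is well clear, on the robot's left.

Run:
```python
from h import *
for n,pb,bb in(('scene',(232,180,252,205),(216,190,232,206)),('side',(250,172,272,212),(228,146,246,166))):
    f=load(n); C=cloud(f); hsv=cv2.cvtColor(f['frame'],cv2.COLOR_RGB2HSV)
    blue=(hsv[...,0]>105)&(hsv[...,0]<130)&(hsv[...,1]>120)
    blk=(hsv[...,2]<50)
    for nm,m,b in(('post',blk,pb),('ball',blue,bb)):
        u0,v0,u1,v1=b; mm=np.zeros_like(m); mm[v0:v1,u0:u1]=m[v0:v1,u0:u1]
        v,u=np.nonzero(mm); P=C[mm]; 
        print(n,nm,len(u),u.min(),u.max(),v.min(),v.max(),'px',u.mean(),v.mean(),'med',np.median(P,0).round(1),'z',P[:,2].min().round(),P[:,2].max().round())
        if nm=='ball': print('  ray@140',plane(f,u.mean(),v.mean(),140).round(1))
        else:
            t=P[P[:,2]>82]; print('  top',len(t),t.mean(0).round(1)); q=P[(P[:,2]>40)&(P[:,2]<85)]; print('  shaft',len(q),q.mean(0).round(1))
    # reader top
    m=(abs(C[...,2]-90)<5)&(f['range_z']>0); 
    k,l,st,ce=cv2.connectedComponentsWithStats(m.astype(np.uint8))
    i=1+st[1:,4].argmax(); 
    q=C[l==i][:,:2].astype(np.float32); r=cv2.minAreaRect(q); print(n,'readertop',r,cv2.boxPoints(r).round(0).tolist(),np.median(C[l==i][:,2]))
```

```text
scene post 61 238 243 187 198 px 240.70491803278688 192.5737704918033 med [548.  -38.6  76. ] z 47.0 92.0
  top 23 [544.1 -40.1  87.3]
  shaft 43 [548.4 -38.2  67.3]
scene ball 28 222 227 195 200 px 224.64285714285714 197.28571428571428 med [641.9 -62.  146.5] z 136.0 151.0
  ray@140 [636.2 -63.9 140. ]
scene readertop ((675.2225341796875, -29.847366333007812), (182.57652282714844, 201.4945526123047), 4.71566104888916) [[576.0, 63.0], [593.0, -138.0], [774.0, -123.0], [758.0, 78.0]] 89.65614120073582
side post 108 255 262 184 203 px 258.9537037037037 193.64814814814815 med [534.2 -33.3  65.6] z 21.0 95.0
  top 32 [536.1 -36.1  89.1]
  shaft 62 [534.1 -33.   62.9]
side ball 4 235 236 154 155 px 235.5 154.5 med [634.1 -58.6 147. ] z 145.0 152.0
  ray@140 [639.3 -65.4 140. ]
side readertop ((671.3756103515625, -30.317405700683594), (184.22067260742188, 203.2365264892578), 4.368647575378418) [[572.0, 64.0], [587.0, -139.0], [771.0, -125.0], [755.0, 78.0]] 90.36862140524636
```

Reader: yaw ≈ 4.6°, origin ≈ (583,-37), so the post should be at ≈ (539,-40). The images give about (540,-38). The ball at ≈ (637,-64) leans to the reader's -y side, and the given geometry predicts (636,-63). I'll move above the post.

servo_tool(motion=[[1, 45, -33, 0, 0, 0, 0], [1, 45, -33, 0, 0, 0, 0], [1, 45, -33, 0, 0, 0, 0], [1, 45, -33, 0, 0, 0, 0], [1, 45, -33, 0, 0, 0, 0]], newtons=30)

```text
t: 0.72
tcp_pos: [315.2, -314.4, 231.0]
tcp_rot: [-3.141, 0.0, 0.254]
contact_force: [0.8, -1.1, -0.3]
grip_width: 1.001
gripper_force: 0.0
```

servo_tool(motion=[[1, 45, -33, 0, 0, 0, 0], [1, 45, -33, 0, 0, 0, 0], [1, 45, -33, 0, 0, 0, 0], [1, 45, -33, 0, 0, 0, 0], [1, 45, -33, 0, 0, 0, 0]])

```text
t: 1.35
tcp_pos: [491.4, -98.7, 231.0]
tcp_rot: [3.141, 0.001, 0.253]
contact_force: [0.7, -1.2, -0.1]
grip_width: 1.0
gripper_force: 0.0
```

servo_tool(motion=[[1, 40, -30, 0, 0, 0, 0], [1, 22, -15, 0, 0, 0, 0], [1, 0, 0, 0, 0, 0, 5], [1, 0, 0, 0, 0, 0, 5], [1, 0, 0, 0, 0, 0, 0]])

```text
t: 1.98
tcp_pos: [539.2, -40.8, 230.7]
tcp_rot: [-3.142, 0.001, 0.08]
contact_force: [0.5, -0.2, 0.7]
grip_width: 0.999
gripper_force: 0.0
```

Run:
```python
from h import *
o=arm.observe(); f=grab('wrist'); save(f,'pics/w1.png'); print(o['t'],o['tcp_pos'],o['tcp_rot'],o['contact_force']); print(f['mount'],f['camera_matrix'])
pickle.dump(o,open('o.pkl','wb'))
```

```text
1.975 [539.20197125 -40.78400836 230.69986183] [-3.14151463e+00  1.24645067e-03  8.04563376e-02] [ 0.50071983 -0.16091967  0.71805437]
[[ 5.09494436e-04  9.52565613e-01  3.04332867e-01  7.73012130e+01]
 [ 9.99999855e-01 -4.32487919e-04 -3.20442691e-04 -9.56539433e-01]
 [-1.73622400e-04  3.04332987e-01 -9.52565695e-01 -1.42309215e+02]
 [ 0.00000000e+00  0.00000000e+00  0.00000000e+00  1.00000000e+00]] [[297.31863964   0.         254.11254936]
 [  0.         297.31863964 194.34435113]
 [  0.           0.           1.        ]]
```

View pics/w1.png

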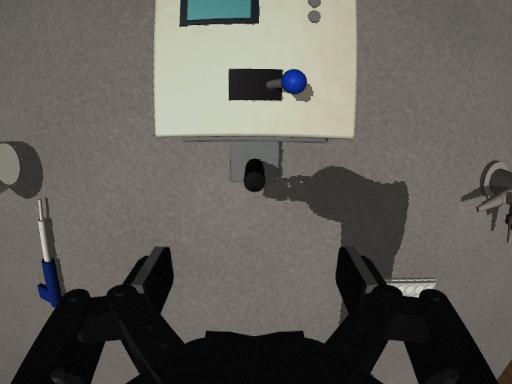

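The wrist view shows the post's top at about (254,182), the ball at (293,81) and the reader squared to the tool. I'll check these by rays.

```bash
cat >> h.py <<'E'
def wplane(f,o,u,v,h):
    K=f['camera_matrix'];x,y=u-K[0,2],v-K[1,2];r=np.hypot(x,y);th=r/K[0,0]
    d=np.array([np.sin(th)*x/r,-np.sin(th)*y/r,-np.cos(th)]);M=np.array(f['mount']);T=rot(o['tcp_rot'])
    p=T@M[:3,3]+o['tcp_pos'];d=T@M[:3,:3]@d
    return p+d*(h-p[2])/d[2]
E
python3 - <<'E'
from h import *
f=load('wrist');o=pickle.load(open('o.pkl','rb'))
g=f['frame'];print(cv2.cvtColor(g,cv2.COLOR_RGB2GRAY)[150:200:2,254])
hsv=cv2.cvtColor(g,cv2.COLOR_RGB2HSV)
m=(hsv[...,2]<60);m[:150]=0;m[200:]=0;m[:,:235]=0;m[:,268:]=0
v,u=np.nonzero(m);print(u.min(),u.max(),v.min(),v.max())
b=(hsv[...,0]>105)&(hsv[...,0]<130)&(hsv[...,1]>120);b[:60]=0;b[100:]=0;b[:,:275]=0;b[:,312:]=0
bv,bu=np.nonzero(b);print(bu.min(),bu.max(),bv.min(),bv.max(),'ball',wplane(f,o,bu.mean(),bv.mean(),140))
for r in (180,182,184,192):
    s=u[v==min(r,v.max())];print(r,s.min(),s.max(),wplane(f,o,s.mean(),r,90))
print('lower edge rc', wplane(f,o,254.5,v.max(),90))
E
```

```text
[105 107 107 106  61   9   7   5   4   6   3  21  22  25  23  21  19  20
  18   8   8  85 112 110 109]
244 267 159 196
281 306 69 93 ball [635.52874904 -62.49051885 140.        ]
180 244 267 [540.77593157 -41.1452469   90.        ]
182 244 267 [538.73889314 -41.31318821  90.        ]
184 244 267 [536.69428968 -41.48179474  90.        ]
192 264 266 [529.20269778 -51.60689253  90.        ]
lower edge rc [524.17386249 -41.51062779  90.        ]
```

The post is at ≈ (539.5,-41) and the TCP is already over it. I'll descend and grip.

servo_tool(motion=[[1, 0, 0, 50, 0, 0, 0], [1, 0, 0, 50, 0, 0, 0], [1, 0, 0, 40, 0, 0, 0], [1, 0, 0, 25, 0, 0, 0], [1, 0, 0, 13, 0, 0, 0]])

```text
t: 2.65
tcp_pos: [538.3, -41.0, 51.6]
tcp_rot: [-3.141, 0.003, 0.08]
contact_force: [-0.5, -0.3, -0.5]
grip_width: 0.998
gripper_force: 0.0
```

servo_tool(motion=[[1, 0, 0, 0, 0, 0, 0], [0, 0, 0, 0, 0, 0, 0], [0, 0, 0, 0, 0, 0, 0], [0, 0, 0, 0, 0, 0, 0], [0, 0, 0, 0, 0, 0, 0]], newtons=30)

```text
t: 3.28
tcp_pos: [539.9, -40.7, 53.9]
tcp_rot: [3.142, -0.001, 0.079]
contact_force: [-0.3, 0.3, 2.0]
grip_width: 0.249
gripper_force: 29.5
```

servo_tool(motion=[[0, 0, 0, 0, 0, 0, 0], [0, 0, 0, 0, 0, 0, 0], [0, 0, 0, 0, 0, 0, 0]])

```text
t: 3.65
tcp_pos: [539.9, -40.6, 53.9]
tcp_rot: [3.142, -0.001, 0.079]
contact_force: [-2.3, -0.5, 5.8]
grip_width: 0.251
gripper_force: 29.6
```

The post is gripped: 0.25 × 85 ≈ 21 mm. Now I'll try the carriage gently.

servo_tool(motion=[[0, -2, 0, 0, 0, 0, 0], [0, -2, 0, 0, 0, 0, 0], [0, -2, 0, 0, 0, 0, 0], [0, -2, 0, 0, 0, 0, 0], [0, 0, 0, 0, 0, 0, 0]])

```text
t: 4.28
tcp_pos: [537.0, -40.9, 54.0]
tcp_rot: [-3.141, -0.012, 0.08]
contact_force: [12.0, 0.7, -5.5]
grip_width: 0.249
gripper_force: 29.7
```

servo_tool(motion=[[0, -2, 0, 0, 0, 0, 0], [0, -2, 0, 0, 0, 0, 0], [0, 0, 0, 0, 0, 0, 0]])

```text
t: 4.65
tcp_pos: [536.9, -40.9, 54.1]
tcp_rot: [-3.141, -0.02, 0.08]
contact_force: [20.3, 0.7, -14.2]
grip_width: 0.246
gripper_force: 30.0
```

It stops dead after 3 mm with the force rising to 20 N, so the catch is on. I'll push the carriage back home and then release it.

servo_tool(motion=[[0, 5, 0, 0, 0, 0, 0], [0, 5, 0, 0, 0, 0, 0], [0, 3, 0, 0, 0, 0, 0], [0, 1, 0, 0, 0, 0, 0], [0, 0, 0, 0, 0, 0, 0]])

```text
t: 5.28
tcp_pos: [539.7, -40.7, 54.0]
tcp_rot: [3.141, 0.004, 0.079]
contact_force: [-2.8, 0.6, 10.7]
grip_width: 0.251
gripper_force: 32.5
```

servo_tool(motion=[[0, 2, 0, 0, 0, 0, 0], [0, 1, 0, 0, 0, 0, 0], [0, 0, 0, 0, 0, 0, 0]])

```text
t: 5.65
tcp_pos: [539.7, -40.7, 53.8]
tcp_rot: [3.141, 0.01, 0.079]
contact_force: [-9.2, 0.0, 15.8]
grip_width: 0.249
gripper_force: 33.0
```

servo_tool(motion=[[1, 0, 0, 0, 0, 0, 0], [1, 0, 0, 0, 0, 0, 0], [1, 0, 0, 0, 0, 0, 0], [1, 0, 0, 0, 0, 0, 0], [1, 0, 0, 0, 0, 0, 0]])

```text
t: 6.28
tcp_pos: [544.5, -40.5, 53.1]
tcp_rot: [-3.142, 0.0, 0.079]
contact_force: [0.1, -0.4, 0.5]
grip_width: 0.995
gripper_force: 0.0
```

servo_tool(motion=[[1, 0, 0, -15, 0, 0, 0], [1, 0, 0, -35, 0, 0, 0], [1, 0, 0, -50, 0, 0, 0], [0, 0, 0, -35, 0, 0, 0], [0, 0, 0, 0, 0, 0, 0]])

```text
t: 6.9
tcp_pos: [547.4, -40.1, 193.2]
tcp_rot: [3.14, -0.009, 0.08]
contact_force: [0.5, 0.4, -0.7]
grip_width: 0.607
gripper_force: 0.0
```

Carriage home, now to the lever: closed fingers to the ball's outer (-y) side.

servo_tool(motion=[[0, 0, 36, 0, 0, 0, 0], [0, 0, 36, 0, 0, 0, 0], [0, 44, 0, 0, 0, 0, 0], [0, 44, 0, 0, 0, 0, 0], [0, 0, 0, 0, 0, 0, 0]])

```text
t: 7.52
tcp_pos: [639.3, -103.9, 186.0]
tcp_rot: [-3.139, 0.002, 0.081]
contact_force: [-1.4, -0.9, -0.8]
grip_width: -0.003
gripper_force: 0.0
```

servo_tool(motion=[[0, 0, 0, 0, 0, 0, 0], [0, 0, 0, 0, 0, 0, 0]])

```text
t: 7.78
tcp_pos: [636.9, -105.6, 188.6]
tcp_rot: [3.141, 0.001, 0.079]
contact_force: [0.3, -0.2, 0.2]
grip_width: -0.0
gripper_force: 0.0
```

Run:
```python
from h import *
o=arm.observe(); f=grab('wrist'); save(f,'pics/w2.png'); print(o['t'],o['tcp_pos'],o['tcp_rot'],o['grip_width'])
```

```text
7.775 [ 636.88870167 -105.62529391  188.59262198] [3.14090764e+00 7.16733692e-04 7.89945631e-02] -0.00022580996217537675
```

View pics/w2.png

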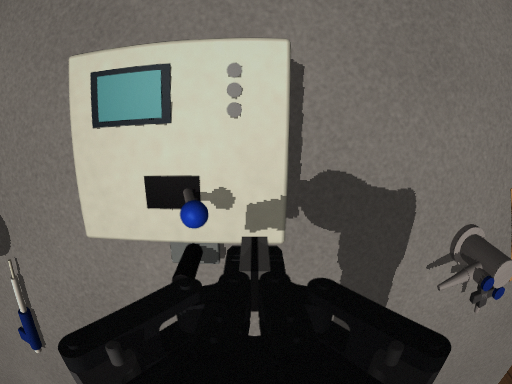

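The ball at (194,214) is still on the -y side, with the closed fingertips beside it at (253,240). I'll go down and sweep toward +y.

servo_tool(motion=[[0, 2, 0, 30, 0, 0, 0], [0, 0, 0, 25, 0, 0, 0], [0, 0, 0, 0, 0, 0, 0]])

```text
t: 8.2
tcp_pos: [637.5, -105.5, 131.4]
tcp_rot: [-3.141, 0.005, 0.079]
contact_force: [-0.2, -0.1, 0.4]
grip_width: -0.001
gripper_force: 0.0
```

servo_tool(motion=[[0, 0, -10, 0, 0, 0, 0], [0, 0, -10, 0, 0, 0, 0], [0, 0, -10, 0, 0, 0, 0], [0, 0, -8, 0, 0, 0, 0], [0, 0, 0, 0, 0, 0, 0]])

```text
t: 8.82
tcp_pos: [636.8, -64.8, 133.4]
tcp_rot: [-3.14, 0.0, 0.082]
contact_force: [-0.0, 0.1, -0.2]
grip_width: 0.001
gripper_force: 0.0
```

servo_tool(motion=[[0, 0, -8, 0, 0, 0, 0], [0, 0, -8, 0, 0, 0, 0], [0, 0, -6, 0, 0, 0, 0], [0, 0, 0, 0, 0, 0, 0]])

```text
t: 9.32
tcp_pos: [635.1, -43.9, 133.2]
tcp_rot: [-3.141, 0.0, 0.081]
contact_force: [-0.9, 0.5, 0.2]
grip_width: -0.0
gripper_force: 0.0
```

Run:
```python
from h import *
f=grab('wrist'); save(f,'pics/w3.png')
```

```text
(no output)
```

View pics/w3.png

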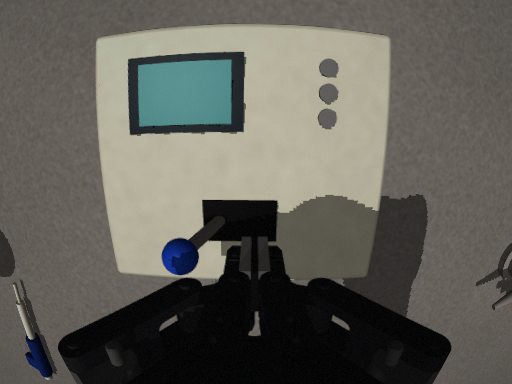

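The ball is now at (180,257), across on the +y side and clear of the fingers: the lever has snapped over. Back to the post.

servo_tool(motion=[[0, 0, 0, -30, 0, 0, 0], [0, 0, 0, -30, 0, 0, 0], [0, -40, -5, 0, 0, 0, 0], [1, -40, -6, 0, 0, 0, 0], [1, -14, 0, 0, 0, 0, 0]])

```text
t: 10.0
tcp_pos: [538.4, -41.9, 193.4]
tcp_rot: [3.141, 0.001, 0.079]
contact_force: [0.8, 0.1, 0.6]
grip_width: 0.418
gripper_force: 0.0
```

servo_tool(motion=[[1, 0, 0, 0, 0, 0, 0], [1, 0, 0, 0, 0, 0, 0], [1, 0, 0, 0, 0, 0, 0], [1, 0, 0, 0, 0, 0, 0]])

```text
t: 10.5
tcp_pos: [541.1, -41.6, 193.0]
tcp_rot: [-3.141, 0.0, 0.079]
contact_force: [0.3, -0.4, 0.5]
grip_width: 0.997
gripper_force: 0.0
```

servo_tool(motion=[[1, -1, 0, 50, 0, 0, 0], [1, 0, 0, 45, 0, 0, 0], [1, 0, 0, 30, 0, 0, 0], [1, 0, 0, 14, 0, 0, 0], [1, 0, 0, 0, 0, 0, 0]])

```text
t: 11.12
tcp_pos: [539.4, -41.7, 53.7]
tcp_rot: [-3.141, 0.001, 0.079]
contact_force: [0.0, -0.2, 0.8]
grip_width: 1.002
gripper_force: 0.0
```

servo_tool(motion=[[0, 0, 0, 0, 0, 0, 0], [0, 0, 0, 0, 0, 0, 0], [0, 0, 0, 0, 0, 0, 0], [0, 0, 0, 0, 0, 0, 0], [0, 0, 0, 0, 0, 0, 0]], newtons=30)

```text
t: 11.75
tcp_pos: [540.0, -40.7, 55.2]
tcp_rot: [-3.141, -0.001, 0.08]
contact_force: [-1.7, 2.1, 5.5]
grip_width: 0.248
gripper_force: 30.1
```

servo_tool(motion=[[0, -3, 0, 0, 0, 0, 0], [0, -4, 0, 0, 0, 0, 0], [0, -4, 0, 0, 0, 0, 0], [0, 0, 0, 0, 0, 0, 0]])

```text
t: 12.25
tcp_pos: [528.8, -41.5, 55.1]
tcp_rot: [-3.141, -0.001, 0.08]
contact_force: [0.4, 4.8, 7.2]
grip_width: 0.247
gripper_force: 30.5
```

It runs: 11 mm out at low force. I'll continue to the 90 mm stop.

servo_tool(motion=[[0, -12, 0, 0, 0, 0, 0], [0, -16, 0, 0, 0, 0, 0], [0, -16, 0, 0, 0, 0, 0], [0, -14, 0, 0, 0, 0, 0], [0, -8, 0, 0, 0, 0, 0]])

```text
t: 12.88
tcp_pos: [463.1, -46.2, 55.1]
tcp_rot: [-3.14, -0.002, 0.08]
contact_force: [3.0, 6.3, 4.9]
grip_width: 0.247
gripper_force: 31.3
```

servo_tool(motion=[[0, -6, 0, 0, 0, 0, 0], [0, -4, 0, 0, 0, 0, 0], [0, -4, 0, 0, 0, 0, 0], [0, -2, 0, 0, 0, 0, 0], [0, 0, 0, 0, 0, 0, 0]])

```text
t: 13.5
tcp_pos: [450.2, -47.1, 55.1]
tcp_rot: [-3.14, -0.008, 0.081]
contact_force: [7.6, 5.9, 0.2]
grip_width: 0.25
gripper_force: 30.5
```

servo_tool(motion=[[0, -3, 0, 0, 0, 0, 0], [0, -3, 0, 0, 0, 0, 0], [0, 0, 0, 0, 0, 0, 0]])

```text
t: 13.88
tcp_pos: [450.1, -47.1, 55.3]
tcp_rot: [-3.139, -0.02, 0.081]
contact_force: [19.5, 7.6, -15.3]
grip_width: 0.247
gripper_force: 30.3
```

At the stop: 90 mm travelled and the force is rising. I'll relax the pull, open, lift straight up and check.

servo_tool(motion=[[0, 4, 0, 0, 0, 0, 0], [0, 2, 0, 0, 0, 0, 0], [0, 0, 0, 0, 0, 0, 0], [1, 0, 0, 0, 0, 0, 0], [1, 0, 0, 0, 0, 0, 0]])

```text
t: 14.5
tcp_pos: [444.7, -50.8, 53.3]
tcp_rot: [3.14, 0.004, 0.078]
contact_force: [1.1, -0.3, -0.9]
grip_width: 0.665
gripper_force: 0.0
```

servo_tool(motion=[[1, 0, 0, 0, 0, 0, 0], [1, 0, 0, 0, 0, 0, 0], [1, 0, 0, 0, 0, 0, 0], [1, 0, 0, -20, 0, 0, 0], [1, 0, 0, -40, 0, 0, 0]])

```text
t: 15.12
tcp_pos: [445.1, -49.1, 113.5]
tcp_rot: [-3.14, 0.005, 0.079]
contact_force: [0.4, -0.8, 0.2]
grip_width: 0.999
gripper_force: 0.0
```

servo_tool(motion=[[1, 0, 0, -50, 0, 0, 0], [1, 0, 0, -50, 0, 0, 0], [1, 0, 0, -10, 0, 0, 0], [1, 0, 0, 0, 0, 0, 0], [1, 0, 0, 0, 0, 0, 0]])

```text
t: 15.75
tcp_pos: [445.6, -49.2, 222.6]
tcp_rot: [-3.141, 0.004, 0.079]
contact_force: [0.2, 0.9, 0.4]
grip_width: 0.998
gripper_force: 0.0
```

Run:
```python
from h import *
f0=load('side'); f=grab('side'); save(f,'pics/s4.png')
o=arm.observe(); w=grab('wrist'); g=w['frame']; save(w,'pics/w4.png'); print(o['t'],o['tcp_pos'],o['contact_force'])
b=slice(265,335),slice(140,195); print('beaker diff',np.abs(f0['frame'][b].astype(int)-f['frame'][b]).mean())
```

```text
15.8 [445.62089704 -49.1543497  222.48082336] [0.48853541 0.92359139 0.68196072]
beaker diff 6.318701298701298
```

View pics/w4.png

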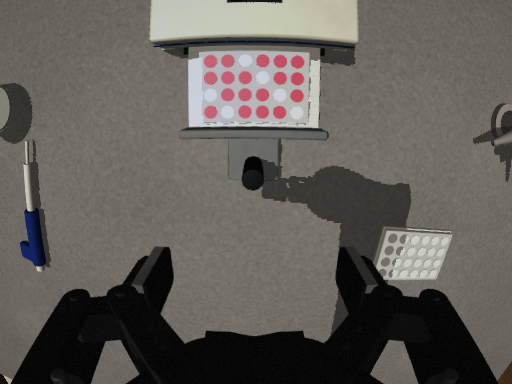

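View pics/s4.png

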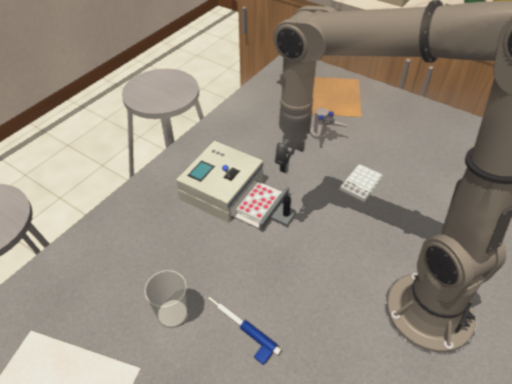

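The plate is fully out in front of the reader, at (255,87) in the wrist view. In the side view the ball has crossed to its other side at (226,168), and the beaker stands unmoved at (167,298). The arm is clear, so I'm handing in.

```bash
python3 -c "
from rig import arm
print(arm.close_job())"
```

```text
the job is handed in; nothing more can be done
None
```

The catch was on, so I threw the lever over and pulled the carriage about 90 mm out to its stop; the beaker was not touched, and I handed the job in at about 16 s with the arm clear.

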